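# Open the spring lid of the wider cuvette holder

## Task

Two cuvette holders of the same make stand on the bench, one wider than the other. Open the wider one for loading: with the fingertips press down the release tab at its front until the lid springs up part of the way, take the fingers off, then gently push the lid back until it lies against its stop, fully open, and come away. Only press and push, do not pinch or pick up anything; leave the narrower holder shut and the other things where they stand.

Things in the scene. Friction and masses are not known exactly. Their poses are not given: they have to be found in the camera images.
- wide_holder: The wider cuvette holder, fixed: white housing 152 mm deep (x -92 to +60 mm in its frame), 110 wide, 70 high; grey lid 80 mm wide on top. Its front 52 mm is a step 50 mm high, with the tab's pad above it. Origin on the bench, on its centre line; x points from its front (tab) to its back (hinge), z up. Closed lid's top 81 mm up; the tab's hook (x -52 to -37 mm) 79.5 mm.
- wide_pad (a point): Centre of the top face of the wide holder's release pad, where it is pressed: 30 mm (x) by 44 mm (y), 62 mm above the bench at rest. Pressed straight down it yields 6.5 mm to its stop: about 2 N to start, the lid is released after about 4 mm (4 to 5 N), about 6 N at the stop. It springs back when let go.
- wide_tab (a joint): Angle of the wide holder's release tab: 0 at rest, grows as the pad is pressed, 0.3 rad at its stop; the lid is released at about 0.2.
- wide_lid (a joint): Angle of the wide lid: 0 shut and latched, about 0.8 rad once its springs have lifted it (takes about a second), 1.57 upright, 1.85 on its stop (slightly springy), fully open. The springs act only up to 0.8; beyond, the light lid (about 0.02 N m) swings freely: let go before upright it drops back to 0.8, past upright it falls to the stop and stays.
- wide_hinge (a point): Point on the middle of the wide lid's hinge axis (along the holder's y), 26 mm behind the holder's origin and 71 mm above the bench; the plane of the lid's underside passes through this axis. The lid with its tongue reaches 68 mm from it, so it stands about 140 mm above the bench when upright.
- wide_lid_edge (a point): Middle of the front lower edge of the wide lid's plate, 58 mm from the hinge axis; moves with the lid. Plate 58 by 80 mm, 10 mm thick; a steel tongue 31 mm wide and 4 mm thick stands 10 mm out in front of this edge, level with the underside.
- narrow_holder: The narrower cuvette holder, fixed: white housing 152 mm deep (x -92 to +60 mm in its frame), 76 wide, 70 high; grey lid 46 mm wide on top. Its front 52 mm is a step 50 mm high, with the tab's pad above it. Origin on the bench, on its centre line; x points from its front (tab) to its back (hinge), z up. Not to be opened.
- narrow_lid (a joint): Angle of the narrow holder's lid: 0 shut and latched; must stay shut.
- vial_a: Small glass vial, 23 mm across, 46 mm high, standing beside the wide holder on its right (-y side); origin under its centre.
- vial_b: Small amber vial, 23 mm across, 46 mm high, standing beside the narrow holder on its left (+y side); origin under its centre.
- film_roll: Roll of sealing film standing on end behind the holders, 54 mm across, 52 mm high; origin under its centre.
- kit_bottle: Small white bottle, 37 mm across, 94 mm high, standing behind the holders; origin under its centre.
- pipette: Pipette lying on the bench at the front left, 266 by 47 by 32 mm; origin under its middle, long axis x.

How it is judged:
By the outcome, as a careful person would: the job done as asked, in the order asked, and still so for the second after the job is handed in, with the robot touching nothing.
It also fails if it takes over 42 s, if anything falls off the work surface, if the arm or the gripper's body presses on something with over 40 N, if the wrist force passes 120 N, or if a joint passes its speed limit or range.

## Robot

A 6-joint arm with a two-finger parallel gripper is mounted at the origin on a cart in front of the work surface, level with it; the furniture and walls round the work are solid. World frame = base frame: x ahead of the robot, y to its left, z up, the work surface at z = 0. Lengths are in m, angles in degrees, forces in N, time in s.
With the tool pointing down it reaches from about 0.375 to 0.75 m from the base axis. Payload 9 kg.
Tool frame: the origin (TCP) lies where the fingers leave the gripper's body, on its centre line; the fingertips stand 73 mm ahead of it and the grasp point (between the pads) lies 54 mm ahead of it (robot.tip_reach is the distance from the TCP to the fingertips, in m); z points along the fingers, y is the line along which they close (so a half turn about z gives the same grasp; the last joint's range is limited). The gripper opens to 85 mm and grips with 20 to 120 N. Pads are 22 mm wide; open, the fingers measure 114 mm over their backs; the gripper's body (76 mm by 85 mm) begins 54 mm behind the grasp point. The pads swing forward as they close: fully open they stand 13 mm farther back than shut.
Start: joints at [-78.192, 5.964, 5.575, 89.605, 0, 77.527], TCP at [0.247, -0.547, 0.304] pointing down, gripper open.
Joint ranges: [-171.21, 171.21], [-48.23, 106.86], [-62.78, 66.21], [-105.2, 120.99], [-86.42, 89.51], [-180, 180]. Speed limits (degrees/s): [127.2, 127.2, 147.25, 180, 180, 180].

## Interface

Orientations are given as [roll, pitch, yaw] about the fixed x, y, z axes, in that order (R = Rz(yaw) Ry(pitch) Rx(roll)).
In Python, from plant import robot gives the robot as it stands. Calls block until the motion is done:
- robot.move_pose(position, orientation): joint-space move of the TCP to a pose.
- robot.line_to(position, vel=0.15, rotation=None, guard=None): straight line of the TCP; rotation=None keeps the orientation; vel is the mean speed in m/s. With guard (N) it stops when the force on the tool has changed by that much, and returns True; else False.
- robot.goto_joints(angles): joint-space move.
- robot.set_gripper(opening): finger opening in m; the grip force is fixed at half the most; returns when the fingers have stopped.
- robot.pause(seconds).
- robot.ik(position, orientation): joint angles nearest the present ones, or None.
- robot.observe(): the state.
- robot.grab_frame(name): name is "scene" or "top"; returns the picture (400x640x3 uint8, blue, green, red); there is no depth.
- robot.get_calibration(name): a dict with "vertical_fov" (degrees; the focal length in pixels is half the picture's height over the tangent of half this angle, whatever the lens; pixels are square), "cx", "cy" (the principal point, pixels), "rvec" (rotation vector, rad) and "tvec" (3), from world to camera coordinates, as OpenCV has them. Camera axes: x right, y down, z forward; pixel columns grow to the right and rows downward; lengths in m; the calibration is good to about 2 mm. A picture is of the moment at which its call begins. get_calibration takes no time and is no camera call.
A pose or a line that the arm cannot do raises robot.IKError and nothing moves.
- robot.job_done(): hands the job in; it is judged then, once.
The state is a dict: "time": time; "q": joint angles; "qvel": joint speeds; "joint_torque": joint torques, N m; "tool_pos": TCP position; "tcp_rot": TCP orientation; "ft_force": force on the tool from outside, world axes, zero at the start; "torque": the same for the moment, N m; "gripper_width": finger opening in m; "gripper_force": force on a finger pad.
Only numpy, scipy, OpenCV 4.12 (cv2) and the standard library are available. Lean on these libraries where they do the work, as an engineer would, in place of code of your own. Each camera call takes 0.05 s, during which the arm holds its last target. There are 200 camera calls.

## Working session

There is one attempt and no reset: what is moved stays moved. The work goes in short steps, each a Python script; the robot and the scene stay as the last script left them, time stands still between calls to the robot, and variables do not carry over. Pictures are saved under pics/ and viewed, at most 10 in all, crops included, and the job is handed in when it is done.

```bash
mkdir -p pics; ls; python3 - <<'E'
from plant import robot
import cv2
for n in("scene","top"):
    cv2.imwrite(f"pics/{n}0.png",robot.grab_frame(n)); print(n,robot.get_calibration(n))
print(robot.observe()); print(robot.tip_reach)
E
```

```text
pics
scene {'vertical_fov': 56.36506786420398, 'cx': 324.55408661381705, 'cy': 194.51477010609935, 'rvec': array([ 0.70898579, -2.7069052 ,  0.97114929]), 'tvec': array([0.51939787, 0.24732585, 1.04746145])}
top {'vertical_fov': 46.296224178320784, 'cx': 316.65504820964077, 'cy': 198.87701814717238, 'rvec': array([ 2.16437229, -2.15856032,  0.1233638 ]), 'tvec': array([0.02077087, 0.56861074, 1.79015543])}
{'time': 0.1, 'q': array([-7.81905005e+01,  5.99530872e+00,  5.53257300e+00,  8.96067283e+01,
        1.03831771e-03,  7.75284693e+01]), 'qvel': array([-0.03952269, -0.14253708,  0.18432445,  0.03357708,  0.01368997,
        0.00563778]), 'joint_torque': array([ 4.63799646e-03, -5.58208501e+01,  5.04719532e+01,  1.28294728e-02,
       -3.66997756e-04, -3.31161812e-05]), 'tool_pos': array([ 0.2467109 , -0.54669016,  0.30320907]), 'tcp_rot': array([-1.79932399e+02, -1.60148836e-02,  2.42810201e+01]), 'ft_force': array([0.43099595, 0.12643694, 0.29679031]), 'torque': array([-0.0126066 , -0.03744186, -0.05077158]), 'gripper_force': 0.0, 'gripper_width': 0.08541429205851105}
0.0726
```

View pics/scene0.png

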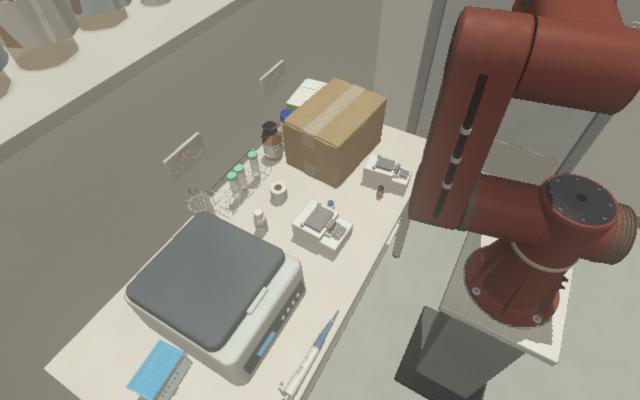

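View pics/top0.png

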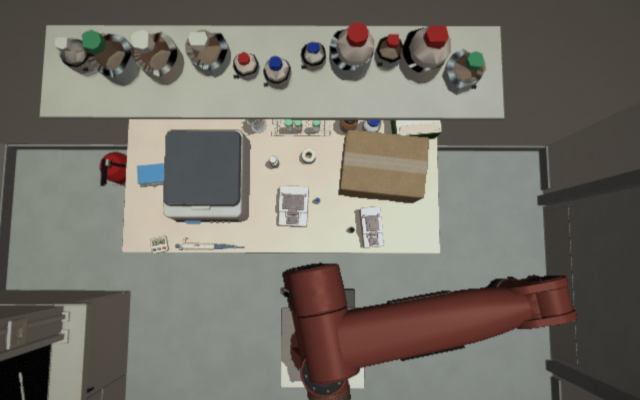

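The wide holder is at about (293,206) in top and (322,228) in scene. The narrow one is at (371,228) in top and (388,173) in scene. Next I'll enlarge both.

```bash
python3 - <<'E'
import cv2,numpy as np
t=cv2.imread("pics/top0.png")[175:240,260:340]; s=cv2.imread("pics/scene0.png")[195:260,285:360]
a=cv2.resize(t,(800,650),interpolation=cv2.INTER_CUBIC)[:600]
cv2.imwrite("pics/tc.png",a)
cv2.imwrite("pics/sc.png",cv2.resize(s,None,fx=9,fy=9,interpolation=cv2.INTER_CUBIC))
E
```

```text
(no output)
```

View pics/tc.png

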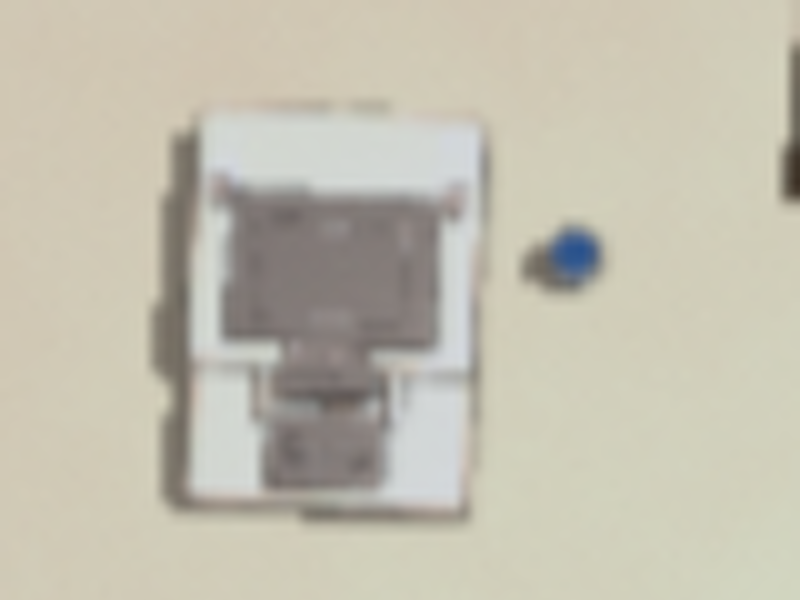

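View pics/sc.png

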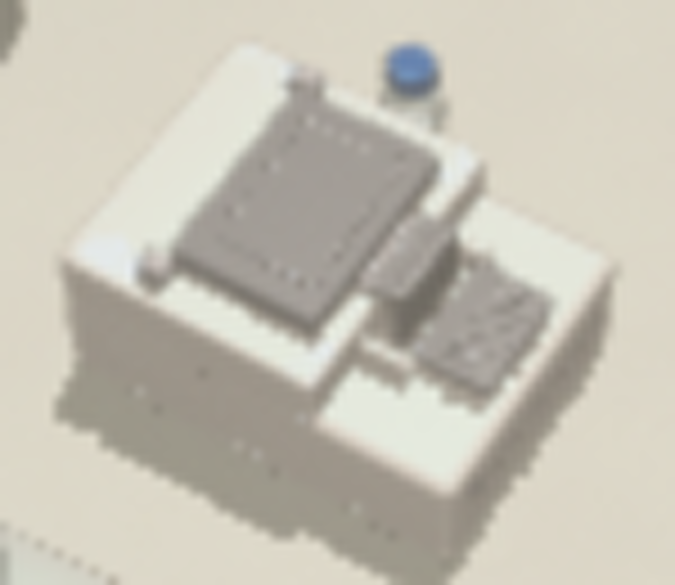

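Both crops show the wide holder's corners, pad and lid clearly. I'll fit its pose (x, y, yaw) to the corners in both views together.

```bash
cat > h.py <<'E'
import cv2,numpy as np
from plant import robot
def cam(n):
    c=robot.get_calibration(n); f=200/np.tan(np.radians(c["vertical_fov"]/2))
    return np.array([[f,0,c["cx"]],[0,f,c["cy"]],[0,0,1.]]),np.array(c["rvec"]),np.array(c["tvec"])
def proj(n,P):
    K,r,t=cam(n); return cv2.projectPoints(np.asarray(P,float),r,t,K,None)[0][:,0]
def back(n,uv,z):
    K,r,t=cam(n); R=cv2.Rodrigues(r)[0]; d=R.T@np.linalg.solve(K,[*uv,1]); o=-R.T@t
    return o+d*(z-o[2])/d[2]
def W(p,L):
    c,s=np.cos(p[2]),np.sin(p[2]); L=np.asarray(L,float)
    return np.c_[p[0]+c*L[:,0]-s*L[:,1],p[1]+s*L[:,0]+c*L[:,1],L[:,2]]
E
python3 - <<'E'
from h import *
from scipy.optimize import least_squares
L=np.array([[60,55,70],[60,-55,70],[-92,55,50],[-92,-55,50],[-40,55,70],[-40,-55,70]])/1e3
T=(np.array([[203,112],[482,122],[190,498],[465,515],[192,362],[472,377]])+.5)/10-.5+[260,175]
S=(np.array([[65,262],[248,45],[450,490],[615,268],[312,385],[480,165]])+.5)/9-.5+[285,195]
r=lambda p:np.r_[(proj("top",W(p,L))-T).ravel()*1.0,(proj("scene",W(p,L))-S).ravel()]
for sel in (slice(None),slice(0,12),slice(12,24)):
    f=least_squares(lambda p:r(p)[sel],[.55,0,0]); print(f.x[:2],np.degrees(f.x[2]),f.fun.round(1))
g=lambda n,uv,s,o,z: back(n,(np.array(uv)+.5)/s-.5+o,z)
p=least_squares(r,[.55,0,0]).x
c,s=np.cos(p[2]),np.sin(p[2])
loc=lambda w:(np.array([[c,s],[-s,c]])@(w[:2]-p[:2])).round(4)
for uv in[(263,487),(385,487),(265,420),(385,418)]: print("pad top",loc(g("top",uv,10,[260,175],.062)))
for uv in[(553,300),(485,390),(412,350),(480,258)]: print("pad scene",loc(g("scene",uv,9,[285,195],.062)))
print("vial",g("top",(577,252),10,[260,175],.046))
E
```

```text
[0.55428718 0.11383621] -2.6553358580279727 [-0.7 -0.6  0.1 -0.2 -1.3  0.7 -0.1  0.5 -1.1  0.4 -0.3  0.3 -1.1 -1.
 -0.8 -1.5  0.3  0.8  0.9 -1.4  0.1  0.5  1.1 -1.3]
[0.55501346 0.11180524] -2.3751468006787206 [-0.2 -0.7  0.6 -0.5 -0.6  0.6  0.5  0.2 -0.5  0.3  0.3  0. ]
[0.55353022 0.11558026] -2.849724385317684 [-1.2 -0.5 -0.8 -1.1  0.1  1.5  0.9 -0.8 -0.1  1.1  1.1 -0.7]
pad top [-0.084   0.0217]
pad top [-0.0818 -0.0247]
pad top [-0.0584  0.0224]
pad top [-0.0554 -0.0233]
pad scene [-0.0849 -0.0198]
pad scene [-0.0839  0.0218]
pad scene [-0.0561  0.0211]
pad scene [-0.0562 -0.0216]
vial [0.56363336 0.01997114 0.046     ]
```

The fit agrees in both views to about 2 mm. The holder is at (0.554, 0.114), yaw -2.6°, and the pad centre measures -0.070 in its frame, which matches the given sizes. I'll close the fingers, approach well clear of the box, and check above the pad.

```bash
cat >> h.py <<'E'
P=np.array([.5543,.1135,np.radians(-2.6)]); RPY=[180,0,-2.6]
def tcp(x,y,ztip): return W(P,[[x,y,ztip+robot.tip_reach]])[0]
E
python3 - <<'E'
from h import *
robot.move_pose([.19,-.40,.34],RPY)
robot.set_gripper(0)
robot.move_pose([.43,.117,.30],RPY)
robot.line_to(tcp(-.072,0,.085),vel=.2)
o=robot.observe();print(o["time"],o["tool_pos"],o["tcp_rot"],o["ft_force"],tcp(-.072,0,.085),o["gripper_width"])
s=robot.grab_frame("scene")[185:260,280:370];t=robot.grab_frame("top")[175:250,255:345]
cv2.imwrite("pics/c1.png",np.vstack([cv2.resize(i,None,fx=4,fy=4,interpolation=2) for i in(s,t)]))
E
```

```text
6.5083 [0.48263149 0.11674901 0.1585813 ] [-1.79998782e+02 -5.72169854e-02 -2.60297091e+00] [-0.29166715  0.61090244  1.23586622] [0.48237412 0.11676614 0.1576    ] 0.00011739072625036387
```

View pics/c1.png

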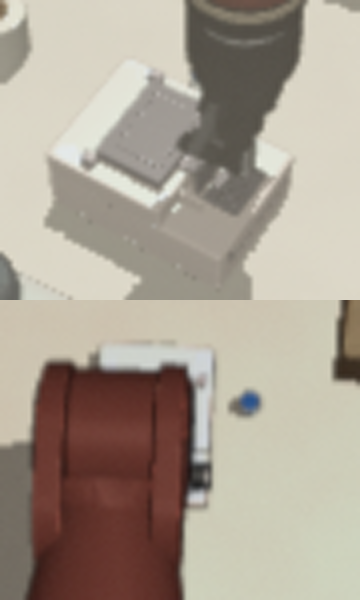

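The fingertips are over the pad (about (230,170) in the upper crop) and the lid is still shut. Next I'll descend slowly under guard to find contact, then press in small steps.

```bash
python3 - <<'E'
from h import *
robot.pause(.3); f0=robot.observe()["ft_force"]
hit=robot.line_to(tcp(-.072,0,.059),vel=.02,guard=1.5)
o=robot.observe(); print(hit,o["time"],o["tool_pos"][2]-robot.tip_reach,o["ft_force"]-f0)
z=.0605
while True:
    z-=.001; robot.line_to(tcp(-.072,0,z),vel=.02); o=robot.observe(); F=o["ft_force"]-f0
    print(round(z,4),round(o["tool_pos"][2]-robot.tip_reach,4),F.round(2))
    if F[2]>5.8 or z<.0563: break
robot.pause(.3)
print(robot.observe()["ft_force"]-f0)
a=robot.grab_frame("scene")[185:260,280:370]
cv2.imwrite("pics/c2.png",cv2.resize(a,None,fx=6,fy=6,interpolation=2)); print(robot.observe()["time"])
E
```

```text
True 7.9667 0.06113284097937327 [1.4428479  0.22581615 0.40147472]
0.0595 0.0593 [-0.21 -0.1   2.99]
0.0585 0.0584 [-2.88  0.12  3.7 ]
0.0575 0.0573 [-4.69  0.7   4.39]
0.0565 0.0569 [-6.27 -0.05 10.79]
[-8.00249321 -0.34752293  9.76411204]
9.3167
```

View pics/c2.png

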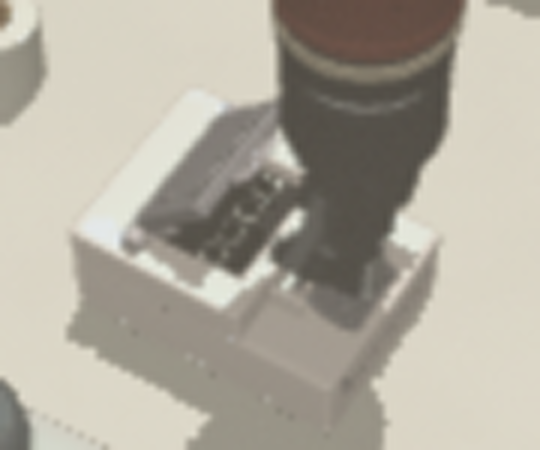

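The lid has sprung part of the way up (underside seen at (240,215)). I'll lift off, wait for it to settle, and look before pushing.

```bash
python3 - <<'E'
from h import *
robot.line_to(tcp(-.075,0,.068),vel=.04)
robot.line_to(tcp(-.078,0,.105),vel=.08)
robot.pause(.8); o=robot.observe();print(o["time"],o["tool_pos"],tcp(-.078,0,.105),o["ft_force"])
a=robot.grab_frame("scene")[185:260,280:370]
a=cv2.resize(a,None,fx=6,fy=6,interpolation=2)
# predicted tongue tip and edge at 0.8 rad
for r,y in((.068,.015),(.068,-.015),(.058,.04),(.058,-.04)):
    q=proj("scene",W(P,[[.026-r*np.cos(.8),y,.071+r*np.sin(.8)]]))[0]
    cv2.circle(a,tuple(int(v) for v in (q-[280,185]+.5)*6),3,(0,0,255),1)
cv2.imwrite("pics/c3.png",a)
E
```

```text
11.1833 [0.47639437 0.11702866 0.17760427] [0.4763803  0.11703831 0.1776    ] [-0.48732311 -0.37618164 -0.40276816]
```

View pics/c3.png

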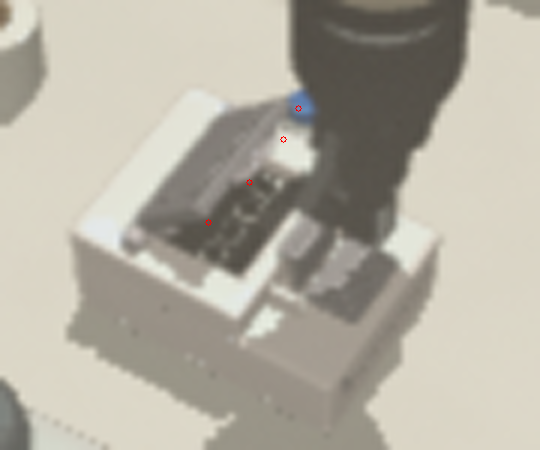

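The lid rests near 0.8 rad, as predicted by the markers, and the fingers are clear of it. Now I'll push it back past upright slowly, follow to the stop under guard, and withdraw.

```bash
python3 - <<'E'
from h import *
f0=robot.observe()["ft_force"]
def s(l):
    o=robot.observe();print(l,round(o["time"],2),W([0,0,-P[2]],[o["tool_pos"]-[P[0],P[1],0]])[0].round(4),(o["ft_force"]-f0).round(2))
for x in(-.03,-.01,.005,.018): 
    print(robot.line_to(tcp(x,0,.105),vel=.05,guard=6)); s(x)
print(robot.line_to(tcp(.034,0,.105),vel=.02,guard=2.5)); s("end")
robot.pause(.2); s("hold")
robot.line_to(tcp(-.06,0,.107),vel=.08)
robot.line_to(tcp(-.13,0,.22),vel=.15); s("away")
robot.move_pose([.40,-.15,.34],RPY); robot.pause(.3); s("clear")
a=robot.grab_frame("scene")[125:265,250:420]; b=robot.grab_frame("top")[140:250,250:400]
cv2.imwrite("pics/c4.png",cv2.resize(a,None,fx=4,fy=4,interpolation=2))
cv2.imwrite("pics/c5.png",cv2.resize(b,None,fx=5,fy=5,interpolation=2))
E
```

```text
False
-0.03 12.34 [-0.0302  0.      0.1776] [-0.25  0.25  0.44]
False
-0.01 12.89 [-0.0099 -0.      0.1774] [ 0.06  0.34 -0.43]
False
0.005 13.34 [ 0.0052 -0.      0.1775] [0.17 0.05 0.13]
False
0.018 13.75 [ 0.0182 -0.      0.1775] [-1.38 -0.83 -0.23]
True
end 14.29 [ 0.0272 -0.      0.1771] [-1.28 -0.07  1.31]
hold 14.49 [0.027  0.     0.1767] [-0.18 -0.2  -0.42]
away 16.76 [-0.13   -0.      0.2917] [-0.22  0.4   0.47]
clear 21.7 [-0.1422 -0.2702  0.34  ] [ 0.18 -0.25  1.1 ]
```

View pics/c4.png

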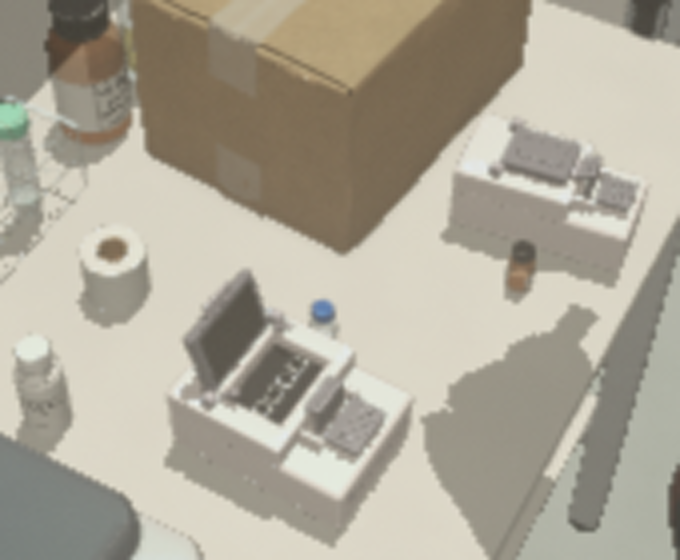

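The wide lid is standing open on its stop (around (228,330)). The narrow holder is shut, and the vials, roll and bottle are still in place.

```bash
python3 -c "
from plant import robot
print(robot.job_done())"
```

```text
the job is handed in; nothing more can be done
None
```

The wide holder's lid was released with its tab and pushed back until it lay open on its stop; the arm withdrew, the narrow holder stayed shut, the vials, roll and bottle look undisturbed in the last picture, and the job was handed in at about 22 s.

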